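# Lay the crosswise strip layer, then hold the press jaw open at the mark

## Task

Get the glue-up ready: lay the two loose dark strips crosswise over the two pale ones that lie on the brown wooden board, one across each pair of ends, so that the four make a square frame with ends and outer sides flush all round. Then draw the spring-loaded jaw of the wooden press back by its black grip until its yellow pointer stands in line with the red marker, and finish while still holding it there with the gripper, so that I can slide the frame in. Leave the blue tin and the eraser where they are.

Things in the scene. Friction and masses are not known exactly. Their poses are not given: they have to be found in the camera images.
- press: spring-return jaw press, fixed: a brown wooden base 285 x 150 x 25 mm (top at z = 25 mm) on the left-hand table. Origin at z = 0 under the base, 135 mm from its far end; its +x axis points along the base to the dark fence at the far end, so the jaw is drawn towards -x of this body, roughly to the robot
- jaw: moving part of the press: grey carriage (85 x 66 mm, top 46 mm above the table) with pale wooden jaw, black grip and yellow pointer. Slides along -x of the press from rest to an end stop at 70 mm; a spring (3 N at rest, plus 130 N per metre: 7 to 11 N at the marker) shoots it back when let go. Axes as the press; origin at the press's origin at rest, moves with it
- grip (a point): centre of the top face of the black grip on the jaw, 87 mm above the table. The grip is an upright block 20 mm along the slide direction, 32 mm across, 41 mm tall above the carriage; 39 mm are free between it and the wooden jaw, whose top is 66 mm above the table. x axis along the slide, towards the fence
- pointer (a point): outer end of the yellow pointer (3 mm wide) that sticks out of the left side of the carriage and shows its place along the aluminium scale bar; moves with the jaw
- marker: small red clip, 4 mm thick along the scale, 22 mm across, 10 mm tall, fixed on the scale bar 30 to 55 mm from the resting pointer, on the robot's side. Origin on its centre line at its foot, x axis along the press. At the mark the pointer's x in this frame is 0 (pointer and clip in one line across the scale; they do not touch)
- board_top (a point): centre of the top face of the reddish-brown wooden stacking board (fixed, 170 x 170 x 18 mm, top 18 mm above the bench). x and y axes are along its sides. The two pale lower strips lie on it along y, their middles at x = -46 and +46 mm
- strip_1: dark walnut strip, a plain bar 28 x 120 x 18 mm, about 40 g; origin at the centre of its underside, y along its length, z up. Lies loose on the bench; to be laid on the stack (the two dark ones are alike)
- strip_2: dark walnut strip, a plain bar 28 x 120 x 18 mm, about 40 g; origin at the centre of its underside, y along its length, z up. Lies loose on the bench; to be laid on the stack (the two dark ones are alike)
- low_strip_1: limewood strip, a pale plain bar 28 x 120 x 18 mm, about 40 g; origin at the centre of its underside, y along its length, z up. Already lying on the board, at its x = -46 mm
- low_strip_2: limewood strip, a pale plain bar 28 x 120 x 18 mm, about 40 g; origin at the centre of its underside, y along its length, z up. Already lying on the board, at its x = +46 mm
- stamp_tin: blue flat tin 75 x 121 x 24 mm, a bystander on the right-hand bench
- eraser: white eraser 22 x 42 x 12 mm, a bystander on the right-hand bench
Not all that is in view belongs to the job. Leave any green look-alike of the strip_1 alone.

How it is judged:
By the outcome, as a careful person would: the job done as asked, in the order asked, and still so for the second after the job is handed in, while the arm keeps its last pose, push and grip.
It also fails if it takes over 61 s, if anything falls off the work surface, if the arm or the gripper's body presses on something with over 40 N, if the wrist force passes 120 N, or if a joint passes its speed limit or range.

## Robot

A 6-joint arm with a two-finger parallel gripper is mounted at the origin on a cart in front of the work surface, level with it; the furniture and walls round the work are solid. World frame = base frame: x ahead of the robot, y to its left, z up, the work surface at z = 0. Lengths are in m, angles in degrees, forces in N, time in s.
With the tool pointing down it reaches from about 0.375 to 0.75 m from the base axis. Payload 9 kg.
Tool frame: the origin (TCP) lies where the fingers leave the gripper's body, on its centre line; the fingertips stand 73 mm ahead of it and the grasp point (between the pads) lies 54 mm ahead of it (robot.tip_reach is the distance from the TCP to the fingertips, in m); z points along the fingers, y is the line along which they close (so a half turn about z gives the same grasp; the last joint's range is limited). The gripper opens to 85 mm and grips with 20 to 120 N. Pads are 22 mm wide; open, the fingers measure 114 mm over their backs; the gripper's body (76 mm by 85 mm) begins 54 mm behind the grasp point. The pads swing forward as they close: fully open they stand 13 mm farther back than shut.
Start: joints at [51.125, 5.964, 5.575, 89.605, 0, 77.527], TCP at [0.267, 0.537, 0.304] pointing down, gripper open.
Joint ranges: [-171.21, 171.21], [-48.23, 106.86], [-62.78, 66.21], [-105.2, 120.99], [-86.42, 89.51], [-180, 180]. Speed limits (degrees/s): [127.2, 127.2, 147.25, 180, 180, 180].

## Interface

Orientations are given as [roll, pitch, yaw] about the fixed x, y, z axes, in that order (R = Rz(yaw) Ry(pitch) Rx(roll)).
In Python, from plant import robot gives the robot as it stands. Calls block until the motion is done:
- robot.move_pose(position, orientation): joint-space move of the TCP to a pose.
- robot.line_to(position, vel=0.15, rotation=None, guard=None): straight line of the TCP; rotation=None keeps the orientation; vel is the mean speed in m/s. With guard (N) it stops when the force on the tool has changed by that much, and returns True; else False.
- robot.goto_joints(angles): joint-space move.
- robot.set_gripper(opening): finger opening in m; the grip force is fixed at half the most; returns when the fingers have stopped.
- robot.pause(seconds).
- robot.ik(position, orientation): joint angles nearest the present ones, or None.
- robot.observe(): the state.
- robot.grab_frame(name): name is "scene" or "side" or "wrist"; returns the picture (480x640x3 uint8, blue, green, red); there is no depth.
- robot.get_calibration(name): a dict with "vertical_fov" (degrees; the focal length in pixels is half the picture's height over the tangent of half this angle, whatever the lens; pixels are square), "cx", "cy" (the principal point, pixels), "k1" (the pictures are not rectified: a ray, as slopes to the right and down, at radius r is drawn at 1 + k1 r^2 times it, then the intrinsics apply), "rvec" (rotation vector, rad) and "tvec" (3), from world to camera coordinates, as OpenCV has them. Camera axes: x right, y down, z forward; pixel columns grow to the right and rows downward; lengths in m; the calibration is good to about 2 mm. A picture is of the moment at which its call begins: read the wrist's pose just before it. get_calibration takes no time and is no camera call; for the wrist camera it gives the pose at the moment of the call.
A pose or a line that the arm cannot do raises robot.IKError and nothing moves.
- robot.job_done(): hands the job in; it is judged then, once.
The state is a dict: "time": time; "q": joint angles; "qvel": joint speeds; "joint_torque": joint torques, N m; "tool_pos": TCP position; "tcp_rot": TCP orientation; "ft_force": force on the tool from outside, world axes, zero at the start; "torque": the same for the moment, N m; "gripper_width": finger opening in m; "gripper_force": force on a finger pad.
Only numpy, scipy, OpenCV 4.12 (cv2) and the standard library are available. Lean on these libraries where they do the work, as an engineer would, in place of code of your own. Each camera call takes 0.05 s, during which the arm holds its last target. There are 200 camera calls.

## Working session

There is one attempt and no reset: what is moved stays moved. The work goes in short steps, each a Python script; the robot and the scene stay as the last script left them, time stands still between calls to the robot, and variables do not carry over. Pictures are saved under pics/ and viewed, at most 10 in all, crops included, and the job is handed in when it is done.

```bash
ls; mkdir -p pics; cat > h.py <<'E'
import numpy as np, cv2
from plant import robot
def cal(n):
    c=robot.get_calibration(n); f=240/np.tan(np.radians(c["vertical_fov"])/2)
    R=cv2.Rodrigues(np.array(c["rvec"],float))[0]; return c,f,R,np.array(c["tvec"],float)
def ray(c4,u,v):
    c,f,R,t=c4; d=np.array([(u-c["cx"])/f,(v-c["cy"])/f]); s=d.copy()
    for _ in range(20): s=d/(1+c["k1"]*(s@s))
    return -R.T@t, R.T@np.array([s[0],s[1],1.])
def onplane(c4,u,v,z):
    o,d=ray(c4,u,v); return o+d*(z-o[2])/d[2]
def proj(c4,P):
    c,f,R,t=c4; p=R@np.array(P,float)+t; s=p[:2]/p[2]; s=s*(1+c["k1"]*(s@s))
    return s*f+np.array([c["cx"],c["cy"]])
E
python3 - <<'E'
from h import *
for n in ("scene","side","wrist"):
    c4=cal(n); im=robot.grab_frame(n); cv2.imwrite(f"pics/{n}0.png",im); print(n,c4[0],(-c4[2].T@c4[3]).round(3))
print(robot.observe())
E
```

```text
pics
scene {'vertical_fov': 55.057390628055074, 'cx': 320.6262842431203, 'cy': 233.84189641511492, 'k1': -0.11300640635729403, 'rvec': array([ 2.07950399, -0.72538563,  0.39905848]), 'tvec': array([-0.48373115,  0.23386927,  1.05828246])} [-0.095 -0.872  0.8  ]
side {'vertical_fov': 55.34682205587065, 'cx': 324.9465889948329, 'cy': 242.95690018544298, 'k1': -0.006967881451450186, 'rvec': array([ 2.21038752, -0.26790167,  0.136232  ]), 'tvec': array([-0.59255853,  0.11103831,  1.07020431])} [ 0.385 -0.902  0.74 ]
wrist {'vertical_fov': 65.24220295216708, 'cx': 309.96042565166977, 'cy': 236.79056596692539, 'k1': -0.05179735956061895, 'rvec': array([-2.4440217, -1.5173866, -0.2268926]), 'tvec': array([-0.59976473, -0.03953823,  0.3790785 ])} [0.2   0.571 0.373]
{'time': 0.15, 'q': array([ 5.11253928e+01,  5.99094092e+00,  5.53923260e+00,  8.96048951e+01,
       -9.62262863e-04,  7.75267599e+01]), 'qvel': array([ 0.02345368, -0.14204216,  0.13210017,  0.00698916,  0.07239947,
       -0.00721046]), 'joint_torque': array([ 4.50139676e-03, -5.57356489e+01,  5.04008603e+01,  1.23958901e-02,
       -2.75978146e-04, -7.56445189e-06]), 'tool_pos': array([0.26667715, 0.53728532, 0.30331768]), 'tcp_rot': array([-1.79944525e+02, -1.12858585e-02,  1.53598628e+02]), 'ft_force': array([ 0.56490563, -0.38060048, -0.38722782]), 'torque': array([-0.02612566,  0.0452573 ,  0.02614078]), 'gripper_force': 0.0, 'gripper_width': 0.0853973480480576}
```

View pics/scene0.png

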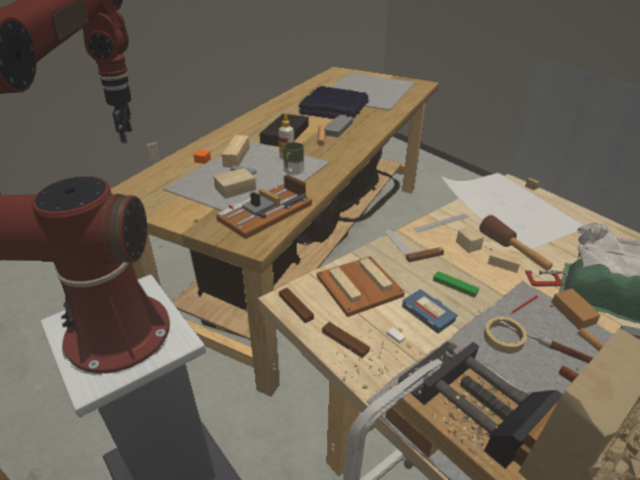

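View pics/side0.png

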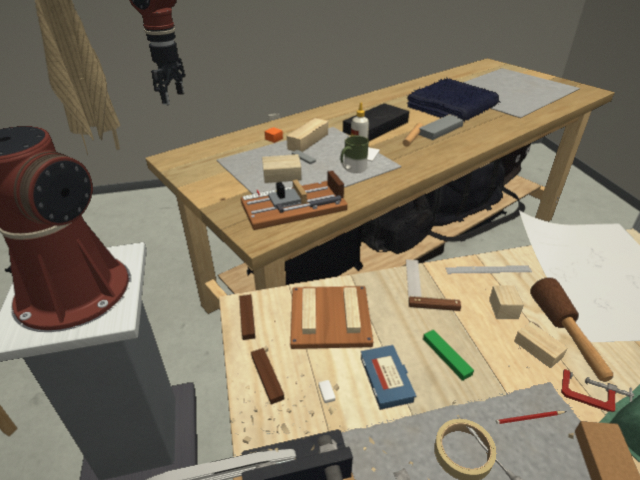

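View pics/wrist0.png

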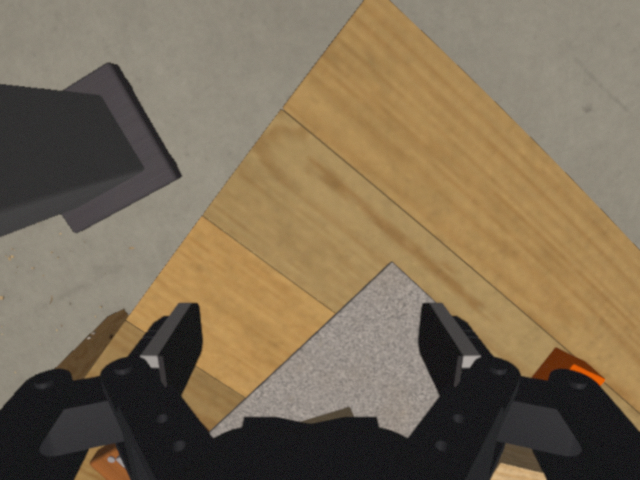

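The scene view shows two dark walnut bars at (296,304) and (346,338). The board with its pale strips is at (360,284), and the press is at (265,205).

In the side view the bars are at (247,316) and (267,375), the board at (331,316) and the press at (294,200).

Things that could be taken for a dark strip in the scene view:
- the green bar (455,283), the decoy
- the saw handle (425,254)
- the brown block (575,306)
- chisel handles (570,350)

By colour and size I choose (296,304) and (346,338). Next I measure roughly and go for a close overhead wrist view.

```bash
python3 - <<'E'
from h import *
s=cal("scene");d=cal("side")
for n,a,b,z in (("A",(296,304),(247,316),.018),("B",(346,338),(267,375),.018),("board",(360,284),(331,316),.018),("tin",(430,308),(387,376),.024),("eraser",(397,334),(327,390),.012),("grip",(255,195),(281,184),.087),("press",(265,210),(294,205),.025)):
    print(n,onplane(s,*a,z).round(3),onplane(d,*b,z).round(3))
# camera offset in tool frame
o=robot.observe(); w=cal("wrist")
from scipy.spatial.transform import Rotation as Ro
T=Ro.from_euler("xyz",o["tcp_rot"],degrees=True).as_matrix()
print("cam in tool",T.T@(-w[2].T@w[3]-o["tool_pos"])); print((w[2]@T).round(3))
for p in ((.5,-.15,.33),(.42,-.22,.33),(.48,.0,.33)):
    for y in (0,90,-90,180): 
        q=robot.ik(p,[180,0,y]); print(p,y,None if q is None else np.round(q))
E
```

```text
A [ 0.387 -0.195  0.018] [ 0.389 -0.197  0.018]
B [ 0.409 -0.354  0.018] [ 0.409 -0.358  0.018]
board [ 0.562 -0.236  0.018] [ 0.564 -0.24   0.018]
tin [ 0.63  -0.413  0.024] [ 0.626 -0.418  0.024]
eraser [ 0.514 -0.415  0.012] [ 0.512 -0.413  0.012]
grip [0.533 0.217 0.087] [0.537 0.222 0.087]
press [0.562 0.21  0.025] [0.568 0.202 0.025]
cam in tool [ 0.0748422   0.0006035  -0.06933751]
[[ 0.001  1.     0.001]
 [-0.955  0.001 -0.296]
 [-0.296 -0.001  0.955]]
(0.5, -0.15, 0.33) 0 [-31.  -7.  -5.  92.   0. 149.]
(0.5, -0.15, 0.33) 90 [-31.  -7.  -5.  92.   0.  59.]
(0.5, -0.15, 0.33) -90 [ -31.   -7.   -5.   92.    0. -121.]
(0.5, -0.15, 0.33) 180 [-31.  -7.  -5.  92.   0. -31.]
(0.42, -0.22, 0.33) 0 [-44. -16. -12.  93.   0. 136.]
(0.42, -0.22, 0.33) 90 [-44. -16. -12.  93.   0.  46.]
(0.42, -0.22, 0.33) -90 [ -44.  -16.  -12.   93.    0. -134.]
(0.42, -0.22, 0.33) 180 [-44. -16. -12.  93.   0. -44.]
(0.48, 0.0, 0.33) 0 [-16. -15. -11.  93.   0. 164.]
(0.48, 0.0, 0.33) 90 [-16. -15. -11.  93.   0.  74.]
(0.48, 0.0, 0.33) -90 [ -16.  -15.  -11.   93.    0. -106.]
(0.48, 0.0, 0.33) 180 [-16. -15. -11.  93.   0. -16.]
```

```bash
python3 - <<'E'
from h import *
import pickle
D={}
def shot(n,p,yaw):
    robot.move_pose(p,[180,0,yaw]); robot.pause(.2)
    D[n]=(cal("wrist"),robot.grab_frame("wrist")); cv2.imwrite(f"pics/{n}.png",D[n][1]); o=robot.observe(); print(n,o["time"],o["tool_pos"].round(4),o["tcp_rot"].round(2))
shot("press",(.51,.21,.33),90)
shot("y180",(.53,-.26,.36),180)
shot("y0",(.45,-.26,.36),0)
pickle.dump(D,open("D.pkl","wb"))
cv2.imwrite("pics/both.png",cv2.resize(np.vstack([np.hstack([D["y180"][1],D["y0"][1]]),np.hstack([D["press"][1],np.zeros_like(D["press"][1])])]),(800,600),interpolation=cv2.INTER_AREA))
E
```

```text
press 1.9083 [0.5098 0.2107 0.33  ] [-180.     -0.     90.08]
y180 4.2167 [ 0.5301 -0.2596  0.36  ] [-180.      0.   -179.98]
y0 7.0417 [ 0.45 -0.26  0.36] [-1.8e+02  0.0e+00  1.0e-02]
```

View pics/both.png

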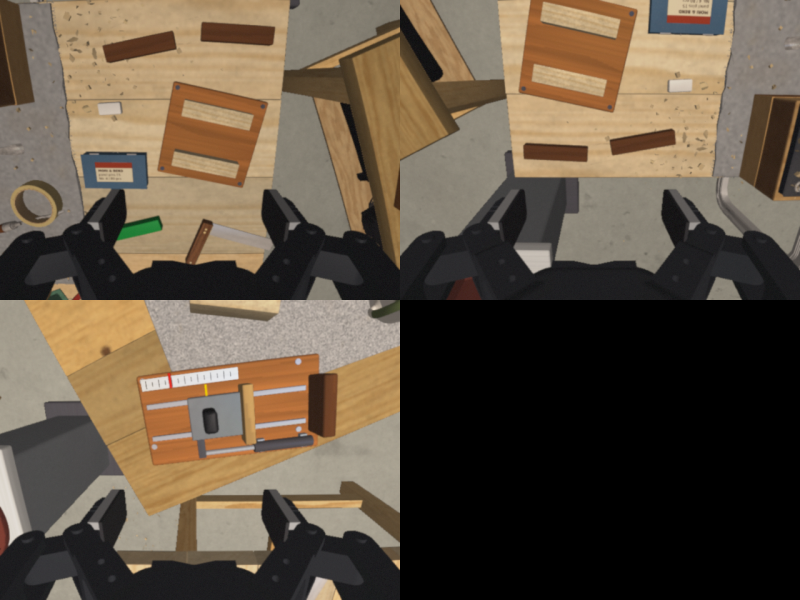

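The wrist views are clear. In y180 (full resolution) the dark bars are at (222,74) and (380,53), the pale strips at (345,178) and (330,262), and the green decoy is apart at (220,368). The press view shows the red marker near (272,608−480), the yellow pointer near (330,144), and the grip near (336,190). Next is the close crop to check the choice.

```bash
python3 - <<'E'
from h import *
import pickle
D=pickle.load(open("D.pkl","rb"))
a=D["y180"][1][20:110,150:450]; b=D["y0"][1][195:270,180:450]; p=D["press"][1][80:280,200:560]
a=cv2.resize(a,(700,210),interpolation=cv2.INTER_CUBIC); b=cv2.resize(b,(700,195),interpolation=cv2.INTER_CUBIC)
cv2.imwrite("pics/crop1.png",np.vstack([a,b,np.zeros((5,700,3),np.uint8)]))
cv2.imwrite("pics/crop2.png",cv2.resize(p,(792,440),interpolation=cv2.INTER_CUBIC))
E
```

```text
(no output)
```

View pics/crop1.png

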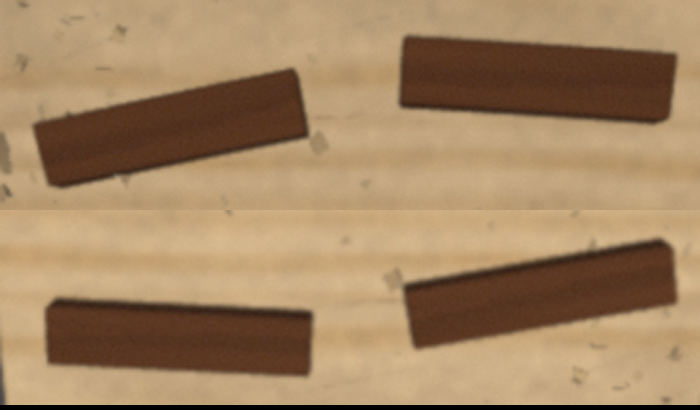

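View pics/crop2.png

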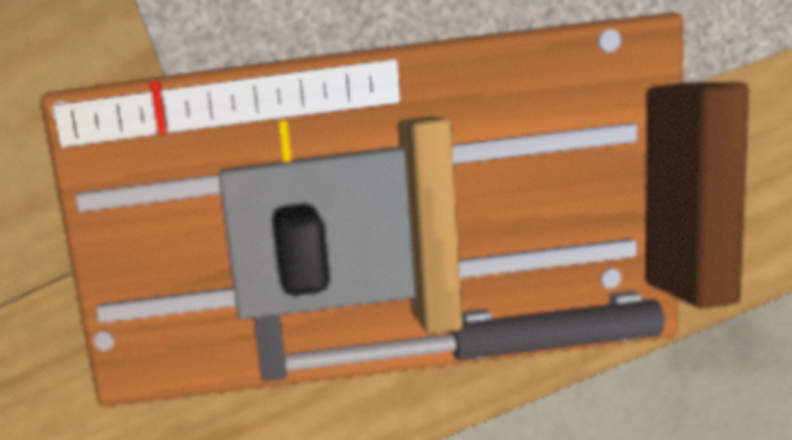

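The crop confirms two plain walnut bars: tops brown, sides nearly black, and no other objects nearby. In the press crop the red clip is at (158,108), the yellow pointer at (285,142) and the grip at (300,248). Now I fit the top faces.

```bash
cat >> h.py <<'E'
def rects(im,c4,mask,z,amin,roi=None):
    """top-face rectangles (centre, long-axis angle mod 180, size mm) from a mask, on plane z"""
    out=[]
    mask=cv2.morphologyEx(mask.astype(np.uint8)*255,cv2.MORPH_OPEN,np.ones((3,3)))
    mask=cv2.morphologyEx(mask,cv2.MORPH_CLOSE,np.ones((5,5)))
    for c in cv2.findContours(mask,cv2.RETR_EXTERNAL,cv2.CHAIN_APPROX_NONE)[0]:
        if cv2.contourArea(c)<amin: continue
        P=np.array([onplane(c4,u,v,z)[:2] for u,v in c[:,0].astype(float)])*1000
        (cx,cy),(w,h),a=cv2.minAreaRect(P.astype(np.float32))
        if w>h: w,h,a=h,w,a+90
        ang=(a+90)%180   # direction of long side
        out.append((cx,cy,ang,w,h,c[:,0].mean(0)))
    return out
def dark(im):
    b,g,r=[im[...,i].astype(int) for i in range(3)]; return (r>58)&(r<125)&(r-b>25)&(g<75)
def pale(im):
    b,g,r=[im[...,i].astype(int) for i in range(3)]; return (r>175)&(b>95)
E
python3 - <<'E'
from h import *
import pickle
D=pickle.load(open("D.pkl","rb"))
for n,pts in (("y180",((222,74),(380,53),(345,178),(330,262),(300,220))),("y0",((249,243),(387,226),(288,40),(270,127),(280,80)))):
    c4,im=D[n]
    print(n,[im[v,u].tolist() for u,v in pts])
    for r in rects(im,c4,dark(im),.018,1200): 
        if 26<0 or r[4]<135 : print("dark",np.round(r[:5],1),r[5].round())
    for r in rects(im,c4,pale(im),.036,1200):
        if r[4]<160: print("pale",np.round(r[:5],1),r[5].round())
# press: red, yellow pieces
c4,im=D["press"]; h=cv2.cvtColor(im,cv2.COLOR_BGR2HSV)
for nm,m,z in (("red",((h[...,0]<5)|(h[...,0]>175))&(h[...,1]>190)&(h[...,2]>140),.036),("yel",(abs(h[...,0].astype(int)-26)<5)&(h[...,1]>190)&(h[...,2]>170),.036)):
    m=m.astype(np.uint8); n,l,st,ce=cv2.connectedComponentsWithStats(m)
    for i in range(1,n):
        if st[i,4]>15:
            v,u=np.nonzero(l==i); P=np.array([onplane(c4,a,b,z)[:2] for a,b in zip(u,v)])*1000
            print(nm,st[i],ce[i].round(1),P.mean(0).round(1),np.ptp(P,0).round(1))
print((-c4[2].T@c4[3]).round(4))
E
```

```text
y180 [[30, 46, 81], [31, 48, 79], [118, 155, 180], [125, 164, 188], [48, 90, 145]]
dark [ 409.6 -349.4  100.5   28.1  118.1] [224.  75.]
dark [ 389.2 -189.2   87.1   28.3  117.6] [379.  54.]
pale [ 829.5 -184.1   89.2   46.8  137.2] [370. 414.]
pale [ 827.4 -342.3   95.5   48.7  135.8] [245. 414.]
pale [ 609.4 -239.4   77.9   26.2  117.7] [327. 264.]
pale [ 519.8 -220.    78.1   26.8  118.1] [347. 184.]
y0 [[36, 55, 89], [36, 54, 91], [125, 169, 200], [117, 159, 189], [51, 98, 155]]
dark [ 391.2 -189.1   87.2   29.6  117.1] [249. 243.]
dark [ 411.3 -349.5  100.6   29.3  116.8] [388. 227.]
pale [ 519.8 -219.9   77.8   27.6  119.2] [270. 128.]
pale [ 609.6 -239.2   78.    27.1  119.2] [287.  31.]
pale [ 627.4 -405.7   91.6   22.9   67.3] [464.  12.]
red [269 117   6  24  52] [271.5 127.5] [474.4 280.6] [ 4.3 20.8]
yel [327 135   5  18  61] [329.  143.4] [528.4 266.2] [ 4.  15.7]
[0.5103 0.2865 0.3993]
```

Both views agree to 1–2 mm and the sizes match (28×118, spacing 91.8 mm). Next I place strip A.

```bash
cat >> h.py <<'E'
C=np.array([.56465,-.2296]); yd=np.array([np.cos(np.radians(78)),np.sin(np.radians(78))]); PY=168
def say(*a):
    o=robot.observe(); print(*a,round(o["time"],2),o["tool_pos"].round(4),o["tcp_rot"].round(2),"w",round(o["gripper_width"],4),"F",round(o["gripper_force"],1),o["ft_force"].round(1))
def carry(src,yaw,dst):
    robot.move_pose([*src,.14],[180,0,yaw]); robot.set_gripper(.06)
    robot.line_to([*src,.0765],vel=.1); robot.set_gripper(.0); say("gripped")
    w=robot.observe()["gripper_width"]
    assert .024<w<.033, w
    robot.line_to([*src,.18],vel=.2)
    robot.move_pose([*dst,.18],[180,0,PY]); robot.line_to([*dst,.125],vel=.15)
    robot.line_to([*dst,.1130],vel=.04); robot.pause(.15); say("down")
    robot.set_gripper(.048); robot.line_to([*dst,.2],vel=.2); say("up")
def look(name):
    robot.move_pose([.52,-.21,.33],[180,0,PY]); robot.pause(.2); c4=cal("wrist"); im=robot.grab_frame("wrist"); cv2.imwrite(f"pics/{name}.png",im)
    for r in rects(im,c4,dark(im),.054,1200):
        if 100<r[4]<140: print("dark@54",np.round(r[:5],1),r[5].round())
    for r in rects(im,c4,pale(im),.036,300):
        if r[4]<130: print("pale",np.round(r[:5],1),r[5].round())
E
python3 - <<'E'
from h import *
carry([.3902,-.1892],87.15,C+.046*yd)
look("after1")
say("end"); print("target",(C+.046*yd)*1000)
E
```

```text
gripped 9.93 [ 0.3907 -0.1896  0.0774] [1.7993e+02 6.0000e-02 8.7150e+01] w 0.0264 F 59.8 [-0.3  0.4  5.4]
down 12.81 [ 0.5746 -0.1849  0.1135] [-1.7998e+02  7.0000e-02  1.6800e+02] w 0.0267 F 59.5 [ 1.5 -0.2  3.6]
up 13.73 [ 0.5742 -0.1846  0.1998] [-180.    0.  168.] w 0.0479 F 0.0 [0.6 0.3 0.6]
dark@54 [ 573.6 -185.3  168.1   29.   118.5] [346. 249.]
dark@54 [ 413.2 -334.1  100.3   25.5  106.8] [149. 118.]
pale [ 792.7 -448.6  179.1   37.    73.4] [168. 450.]
pale [ 627.8 -403.    89.8   27.6   66.5] [159. 331.]
pale [ 606.2 -252.8   78.1   26.6   90.4] [287. 288.]
pale [ 517.  -233.8   78.    27.1   91. ] [285. 203.]
pale [583.4  34.9  18.4  26.7  87. ] [560. 214.]
end 14.61 [ 0.5199 -0.2096  0.3283] [ 1.7994e+02 -1.4000e-01  1.6802e+02] w 0.0476 F 0.0 [-0.   0.2  0.2]
target [ 574.21393778 -184.60521037]
```

Strip 1 lies within 1 mm and 0.1° of its target. Next is strip 2, and in the same step I measure the press from the stored picture.

```bash
python3 - <<'E'
from h import *
import pickle
carry([.4104,-.3495],100.5,C-.046*yd)
look("after2"); print("target",(C-.046*yd)*1000)
D=pickle.load(open("D.pkl","rb")); c4,im=D["press"]
h=cv2.cvtColor(im,cv2.COLOR_BGR2HSV)
# black grip
for thr in (40,55,70):
    m=np.zeros(im.shape[:2],np.uint8); m[150:240,310:370]=(im.max(2)[150:240,310:370]<thr)
    for r in rects(im,c4,m>0,.087,60): print("grip",thr,np.round(r[:5],1),r[5].round(1))
# scale bar (white) direction, wooden base
m=(im.min(2)>150); m[:, :200]=0; m[170:]=0; m[:, 400:]=0; m[:95]=0
for r in rects(im,c4,m,.03,200): print("scale",np.round(r[:5],1),r[5].round(1))
b,g,r_=[im[...,i].astype(int) for i in range(3)]
m=(r_-b>75); m[:, :215]=0;m[:,520:]=0;m[:80]=0;m[270:]=0
for r in rects(im,c4,m,.025,3000): print("base",np.round(r[:5],1),r[5].round(1))
# carriage grey
m=(abs(r_-b)<30)&(g>75)&(g<135); m[:140]=0;m[240:]=0;m[:, :295]=0;m[:,395:]=0
for r in rects(im,c4,m,.046,1000): print("carr",np.round(r[:5],1),r[5].round(1))
for y in (90+a for a in (0,8,12)):
  q=robot.ik([.53,.22,.13],[180,0,y]); print(y,None if q is None else np.round(q))
E
```

```text
gripped 17.07 [ 0.4108 -0.3501  0.0775] [1.7996e+02 9.0000e-02 1.0050e+02] w 0.0268 F 59.9 [-0.7  0.4  5.6]
down 19.73 [ 0.5555 -0.2749  0.1136] [-1.7996e+02  7.0000e-02  1.6800e+02] w 0.0268 F 59.6 [ 1.3 -1.5  4. ]
up 20.65 [ 0.5551 -0.2745  0.1997] [180.  -0. 168.] w 0.0477 F 0.0 [-0.4  0.6 -0.3]
dark@54 [ 555.9 -273.4  167.9   29.7  118.7] [254. 250.]
dark@54 [ 573.1 -185.2  168.2   28.8  119.4] [346. 249.]
pale [ 791.8 -450.1  161.1   33.    76.2] [169. 449.]
pale [ 774.1 -204.6   77.7   26.6   51. ] [358. 407.]
pale [ 627.8 -403.1   89.7   27.5   66.3] [160. 331.]
pale [ 609.1 -239.    78.1   26.5   62.6] [300. 289.]
pale [ 519.8 -220.3   78.    27.    62.5] [300. 203.]
pale [577.1  35.7  17.5  19.7  74. ] [560. 206.]
target [ 555.08606222 -274.59478963]
grip 40 [530.6 230.7  90.8  15.   27.1] [330.5 187.1]
grip 55 [530.7 228.   90.8  16.7  34.1] [332.5 191.9]
grip 70 [532.8 228.2  97.4  19.   34.5] [336.2 193. ]
scale [474.4 243.3   7.5   6.7  51.3] [273.5 166.2]
scale [450.4 274.5   6.9  17.8  43.4] [247.6 133.7]
scale [526.9 284.5   7.6  17.8 101.2] [327.7 123.1]
scale [5.299e+02 3.025e+02 3.000e-01 1.520e+01 1.082e+02] [326.4 100.2]
base [570.3 227.9 179.7 190.  322.7] [356.4 174.7]
90 [  9.   4. -15.  71.   0.  99.]
98 [  9.   4. -15.  71.   0.  91.]
102 [  9.   4. -15.  71.   0.  87.]
```

```bash
cat >> h.py <<'E'
A=np.radians(7.5); U=np.array([np.cos(A),np.sin(A),0]); V=np.array([-np.sin(A),np.cos(A),0])
def marks(name,zr=.033,zy=.033):
    c4=cal("wrist"); im=robot.grab_frame("wrist"); cv2.imwrite(f"pics/{name}.png",im); h=cv2.cvtColor(im,cv2.COLOR_BGR2HSV); hh=h[...,0].astype(int)
    res=[]
    for m,z in ((((hh<5)|(hh>175))&(h[...,1]>180)&(h[...,2]>110),zr),((abs(hh-26)<6)&(h[...,1]>180)&(h[...,2]>140),zy)):
        n,l,st,ce=cv2.connectedComponentsWithStats(m.astype(np.uint8)); i=1+np.argmax(st[1:,4])
        v,u=np.nonzero(l==i); P=np.array([onplane(c4,a,b,z) for a,b in zip(u,v)])*1000
        res.append((P@U).mean()); print(name,st[i],"along",round((P@U).mean(),2),np.ptp(P@U).round(1),"across",(P@V).mean().round(1),np.ptp(P@V).round(1))
    print("pointer-marker",round(res[1]-res[0],2)); return res[1]-res[0]
E
python3 - <<'E'
from h import *
im=cv2.imread("pics/after2.png")[150:330,180:420]; cv2.imwrite("pics/after2c.png",cv2.resize(im,None,fx=3,fy=3,interpolation=cv2.INTER_CUBIC))
g=np.array([.532,.2265])
robot.move_pose([*g,.22],[180,0,97.5]); robot.set_gripper(.046); robot.pause(.15); say("above"); marks("pa")
print("hit",robot.line_to([*g,.127],vel=.08,guard=10)); say("low")
E
```

```text
above 23.68 [0.5321 0.2262 0.22  ] [180.     0.    97.48] w 0.0459 F 0.0 [0.5 0.8 0.4]
pa [229 128   8  34 197] along 506.57 4.7 across 215.6 21.6
pa [309 163   5  27 130] along 558.69 2.8 across 194.2 17.7
pointer-marker 52.12
hit False
low 25.04 [0.5324 0.2266 0.1277] [179.94  -0.    97.5 ] w 0.0459 F 0.0 [-0.2 -0.   0.5]
```

View pics/after2c.png

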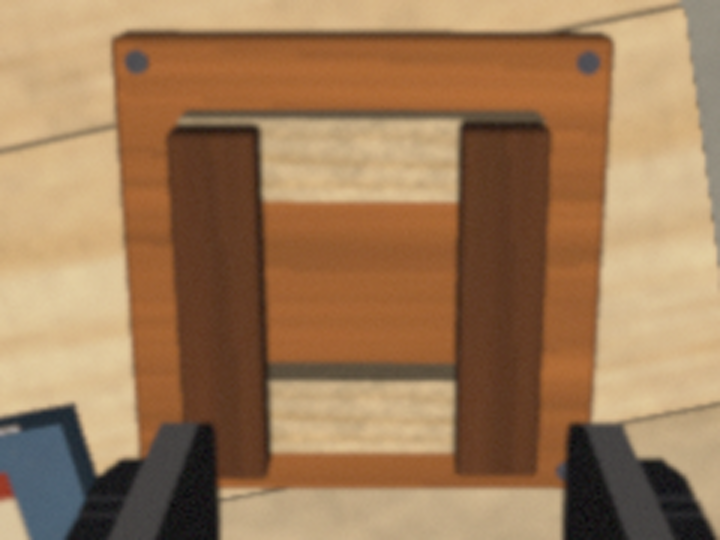

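In the picture the four strips form a square frame, with ends and sides flush to about 1 mm. Next I grip, pull and check.

```bash
python3 - <<'E'
from h import *
robot.set_gripper(0.); say("grip"); assert .015<robot.observe()["gripper_width"]<.025
marks("g0")
p=robot.observe()["tool_pos"]; robot.line_to(p-U*.045,vel=.04); robot.pause(.3); say("pulled45"); marks("g1")
E
```

```text
grip 25.39 [0.5326 0.2266 0.1276] [ 1.7991e+02 -1.0000e-02  9.7490e+01] w 0.0191 F 60.0 [2.8 1.7 2.7]
g0 [182 133  16  51 634] along 506.59 5.8 across 215.7 21.4
g0 [306 187   8  40 279] along 558.56 3.2 across 194.0 17.8
pointer-marker 51.97
pulled45 27.0 [0.4884 0.2208 0.1276] [ 1.799e+02 -2.000e-02  9.750e+01] w 0.0193 F 59.4 [ 8.6  2.1 -1.5]
g1 [289 132   9  53 405] along 506.79 3.7 across 215.6 22.1
g1 [307 187   8  40 280] along 514.08 3.1 across 194.1 17.8
pointer-marker 7.28
```

```bash
python3 - <<'E'
from h import *
d=.0073
for k in range(2):
    p=robot.observe()["tool_pos"]; 
    # line_to target carries the spring sag: step relative to present pose, then re-measure
    robot.line_to(p-U*d,vel=.03); robot.pause(.4); say("step"); e=marks(f"h{k}")
    if abs(e)<.4: break
    d=e/1000
im=cv2.imread(f"pics/h{k}.png")[90:290,180:460]; cv2.imwrite("pics/final.png",cv2.resize(im,None,fx=2.8,fy=2.8,interpolation=cv2.INTER_CUBIC))
E
```

```text
step 27.82 [0.4818 0.22   0.1276] [ 1.7989e+02 -1.0000e-02  9.7490e+01] w 0.0189 F 59.4 [ 9.1  2.2 -2.5]
h0 [305 132   8  52 363] along 506.87 3.1 across 215.8 21.7
h0 [307 187   7  40 278] along 507.39 2.7 across 194.1 17.8
pointer-marker 0.52
step 28.52 [0.4818 0.22   0.1276] [ 1.7988e+02 -1.0000e-02  9.7500e+01] w 0.0188 F 59.4 [10.3  2.6 -1.9]
h1 [305 132   8  52 374] along 506.82 3.1 across 215.9 21.7
h1 [306 187   8  40 279] along 507.45 3.2 across 194.1 17.8
pointer-marker 0.64
```

View pics/final.png

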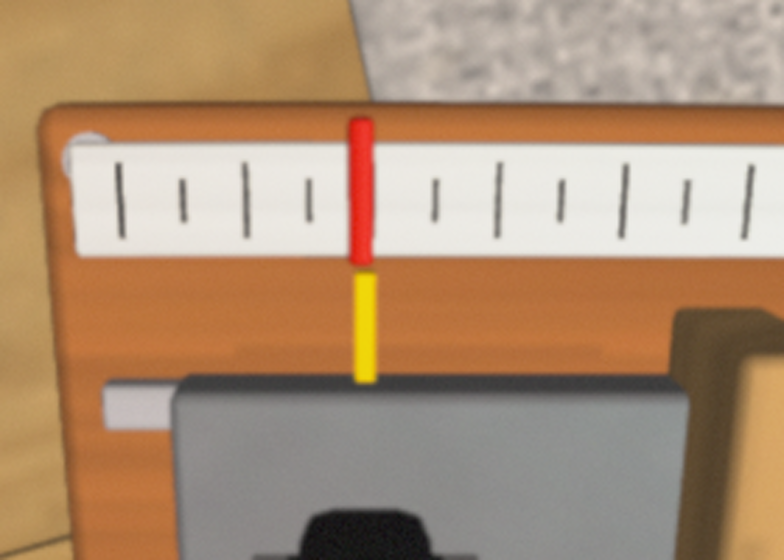

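The picture shows the red clip at (361,190) and the yellow pointer at (365,328), almost in line, with the pointer about 0.5 mm short. I nudge it once, re-check, and hand in.

```bash
python3 - <<'E'
from h import *
p=robot.observe()["tool_pos"]; robot.line_to(p-U*.0011,vel=.02); robot.pause(.5); say("nudge"); e=marks("k")
if abs(e)<.8: print(robot.job_done())
E
```

```text
nudge 29.32 [0.4814 0.2199 0.1276] [ 1.7987e+02 -1.0000e-02  9.7490e+01] w 0.0192 F 59.4 [ 9.2  1.9 -1.5]
k [306 132   8  52 358] along 506.9 3.1 across 215.7 21.7
k [307 187   8  40 279] along 507.02 3.2 across 194.0 17.8
pointer-marker 0.11
the job is handed in; nothing more can be done
None
```

The job is handed in at 29 s: the two dark strips lie across the pale ones as a square frame, flush to about 1 mm by the camera, and the gripper is holding the jaw with its pointer about 0.1 mm from the marker line.

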